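Hang the big ear defenders over the rail

ROBOT

A 7-joint arm with a two-finger parallel gripper is mounted at the origin on a cart in front of the work surface, level with it; the furniture and walls round the work are solid. World frame = base frame: x ahead of the robot, y to its left, z up, the work surface at z = 0. Lengths are in m, angles in rad, forces in N, time in s.
With the tool pointing down it reaches from about 0.425 to 0.925 m from the base axis. Payload 6.8 kg.
Tool frame: the origin (TCP) lies between the finger pads; the fingertips stand r.tcp_to_tips ahead of it and the grasp point (between the pads) lies 3 mm ahead of it (r.tcp_to_tips is the distance from the TCP to the fingertips, in m); z points along the fingers, y is the line along which they close (so a half turn about z gives the same grasp; the last joint's range is limited). The gripper opens to 85 mm and grips with 20 to 120 N. Pads are 22 mm wide; open, the fingers measure 114 mm over their backs; the gripper's body (76 mm by 85 mm) begins 54 mm behind the grasp point. The pads swing forward as they close: fully open they stand 13 mm farther back than shut.
Start: joints at [1.034, 0.477, 0.022, 1.555, -0.011, 1.109, -0.083], TCP at [0.281, -0.614, 0.253] pointing down, gripper open.
Joint ranges: [-2.96, 2.96], [-0.34, 2.1], [-1.41, 1.46], [0.24, 2.44], [-1.37, 4.51], [0.17, 1.92], [-2.96, 2.96]. Speed limits (rad/s): [2.39, 2.39, 3.14, 3.14, 3.14, 3.14, 3.14].

INTERFACE

Orientations are given as a rotation vector (axis times angle).
In Python, from bench import r gives the robot as it stands. The module is installed in compiled form; this text tells all that it offers.
- The arm moves only by the tool step_arm, never from a script. Its argument "moves" is a list of rows, each an object of numbers: "rx", "ry", "rz": the turn, a rotation vector about the tool's x, y, z in degrees; "dx", "dy", "dz": the shift along the tool's x, y, z in mm; "gripper": the opening, from -1 (shut) to 1 (fully open). In form: [{"rx": .., "ry": .., "rz": .., "dx": .., "dy": .., "dz": .., "gripper": ..}, ...]. A call has 1 to 20 rows; each row shifts and turns the commanded pose from where the row before left it, along the tool's axes as they then stand; what a row does not reach is not made up. A row lasts 1/8 s, in which the tool goes at most 62.5 mm and 10.7 degrees, less where a joint would pass 70% of its speed; a pose out of reach is approached as far as the arm can. A call is refused whole if a number of a shift passes 62.5 or a number of a turn 10.7, either way. A call with a gripper value outside its range is refused whole. The fingers move at their own pace and stop on an object; "grip_force" is the grip in N (left out, the last holds). Time passes only in rows, so rows that do not move let the fingers close. It gives the time, the measured TCP pose, the force, the opening and the grip force at its end, in the units of the state.
- r.get_obs(): the state, without advancing time (a new reading comes with each control period).
- r.grab_frame(name): name is "scene" or "top" or "wrist"; returns the picture (480x640x3 uint8, blue, green, red); there is no depth.
- r.camera_info(name): a dict with "mtx" (3x3 intrinsics, pixels), "rvec" (rotation vector, rad) and "tvec" (3), from world to camera coordinates, as OpenCV has them. Camera axes: x right, y down, z forward; pixel columns grow to the right and rows downward; lengths in m; the calibration is good to about 2 mm. The wrist camera is an equidistant fisheye: a pixel r from the principal point sees the ray r / f radians off the axis. A picture is of the moment at which its call begins: read the wrist's pose just before it. camera_info takes no time and is no camera call; for the wrist camera it gives the pose at the moment of the call.
- r.hand_in(): hands the job in; it is judged then, once.
The state is a dict: "clock": time; "joints": joint angles; "qvel": joint speeds; "tau": joint torques, N m; "tcp_pos": TCP position; "orientation": TCP orientation; "contact_force": force on the tool from outside, world axes, zero at the start; "moment": the same for the moment, N m; "grip_width": finger opening in m; "gripper_force": force on a finger pad.
Only numpy, scipy, OpenCV 4.12 (cv2) and the standard library are available. Lean on these libraries where they do the work, as an engineer would, in place of code of your own. Each camera call takes 0.05 s, during which the arm holds its last target. There are 200 camera calls.

TASK

The centrifuge is off: hang the pair of ear defenders with the big ear cups over the bar of the rail, so that the headband rests squarely across the middle part of the bar and one cup hangs free on each side. Leave the smaller pair standing where it is.

Things in the scene. Friction and masses are not known exactly. Their poses are not given: they have to be found in the camera images.
- big_muffs: BIG ear defenders: rigid inverted U, 124 wide (y) x 132 mm tall, 180 g, standing on two cups (white shells, black cushions), each 56 (x) x 30 (y) x 72 mm, 64 mm apart; open along x between and above them. Thin band, firm black crown pad to grip: 26 (x) x 50 (y) mm, z 110 to 132 mm. Origin: underside, midway between cups; z up, y cup to cup, yaw within 18 deg. Either pair may be the left one
- big_muffs_crown (a point): centre of the flat underside of the big pair's crown pad, 110 mm above its origin; axes as its body. This face comes to lie on the bar, so grip the pad with fingertips no lower than this
- small_muffs: SMALL ear defenders, same make and colours, a loose bystander standing on its cups beside the big pair: 90 mm wide (y), 104 mm tall, cups only 34 x 20 x 40 mm, crown pad 22 (x) x 40 (y) x 16 mm, 100 g. Origin and axes as for the big pair
- rail: low rail fixed to the worktop: one horizontal bar 206 mm long, 16 mm wide and deep, flat top 135 mm up, on two slim posts 88 mm either side of its middle, over a base plate 210 x 68 x 8 mm. Nothing stands above the bar. Origin: centre of the base's underside; x along the bar, which runs left to right within 15 deg; z up
- bar_mid (a point): middle of the bar's flat top face, 135 mm above the worktop; axes as the rail (x along the bar). Mind the room: a long wall shelf hangs behind the work, front edge at x = 0.64 m, underside 0.50 m above the worktop, so keep the wrist and forearm short of it
Not all that is in view belongs to the job. What is shaped like the big_muffs but red is not meant.

How it is judged:
By the outcome, as a careful person would: the job done as asked, in the order asked, and still so for the second after the job is handed in, with the robot touching nothing.
It also fails if it takes over 48 s, if anything falls off the work surface, if the arm or the gripper's body presses on something with over 40 N, if the wrist force passes 120 N, or if a joint passes its speed limit or range.

## Working session

There is one attempt and no reset: what is moved stays moved. The work goes in short steps, Python scripts to look and compute and a tool call to move; the robot and the scene stay as the last step left them, time stands still between calls to the robot, and variables do not carry over. Pictures are saved under pics/ and viewed, at most 10 in all, crops included, and the job is handed in when it is done.

Besides the shell and the picture viewer there is one more tool, called as name([rows], argument=value, ...), one row to a line, values as JSON. step_arm: Moves the arm, as the interface text tells. Its arguments: {"type":"object","properties":{"moves":{"type":"array","items":{"type":"object","properties":{"rx":{"type":"number"},"ry":{"type":"number"},"rz":{"type":"number"},"dx":{"type":"number"},"dy":{"type":"number"},"dz":{"type":"number"},"gripper":{"type":"number"}}}},"grip_force":{"type":"number"}},"required":["moves"]}

```bash
mkdir -p pics; python3 - <<'E'
from bench import r
import cv2
for n in("scene","top"):
    cv2.imwrite(f"pics/{n}0.png",r.grab_frame(n)); c=r.camera_info(n); print(n,c)
o=r.get_obs();print(r.tcp_to_tips,o)
E
```

```text
scene {'mtx': array([[440.71451846,   0.        , 312.65231354],
       [  0.        , 440.71451846, 236.49408608],
       [  0.        ,   0.        ,   1.        ]]), 'rvec': array([ 2.1322556 , -0.69264227,  0.31720003]), 'tvec': array([-0.64931625,  0.03304104,  1.03674493])}
top {'mtx': array([[574.81487618,   0.        , 315.63818264],
       [  0.        , 574.81487618, 236.6350729 ],
       [  0.        ,   0.        ,   1.        ]]), 'rvec': array([ 2.16019531, -2.15077006,  0.10776927]), 'tvec': array([-0.47373461,  0.44542144,  1.28398389])}
0.022 {'clock': 0.1, 'joints': array([ 1.03390555,  0.47773545,  0.02234216,  1.55633496, -0.01151941,
        1.10935209, -0.08306302]), 'qvel': array([ 0.00040073, -0.00135651, -0.00021975, -0.00415981,  0.00145716,
        0.00084001, -0.0009071 ]), 'tau': array([ 4.35867740e-03, -5.97768009e+01,  1.61392674e+00, -2.81956387e+01,
        1.28710584e-02,  5.09426973e-03,  2.48754088e-05]), 'tcp_pos': array([ 0.28043173, -0.61343213,  0.25241828]), 'orientation': array([-3.06805069e+00, -6.68121718e-01,  7.31639941e-04]), 'contact_force': array([ 0.31468806, -0.27352253,  0.90419161]), 'moment': array([-0.04462717,  0.03697557, -0.01962669]), 'gripper_force': 0.0, 'grip_width': 0.08547212203750577}
```

View pics/scene0.png

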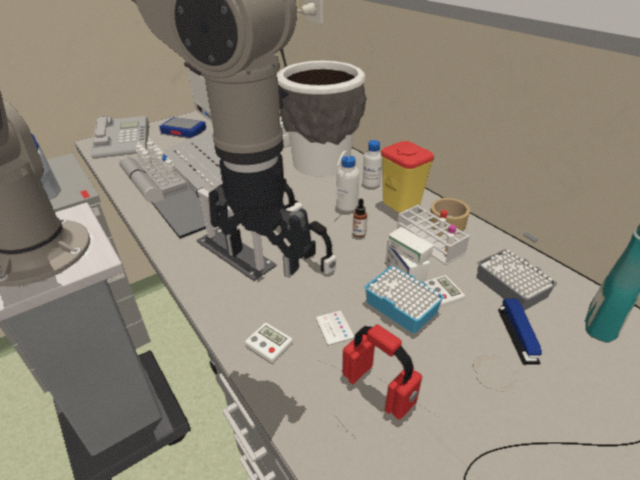

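View pics/top0.png

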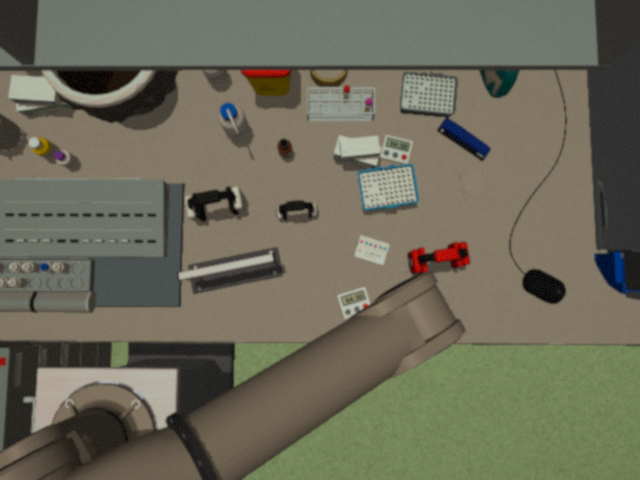

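The top view shows the big muffs at about (214,202), the small pair at (297,210), and the white rail bar from (180,275) to (283,262). The red decoy is at (438,257). Next I'll segment these and take an enlarged look.

```bash
cat > h.py <<'E'
import numpy as np, cv2
from bench import r
def ray(n,uv,z):
    c=r.camera_info(n);R,_=cv2.Rodrigues(c["rvec"]);C=-R.T@c["tvec"]
    d=R.T@np.linalg.inv(c["mtx"])@np.array([uv[0],uv[1],1.]);return C+d*(z-C[2])/d[2]
def proj(n,P):
    c=r.camera_info(n);return cv2.projectPoints(np.array(P,float).reshape(-1,3),c["rvec"],c["tvec"],c["mtx"],None)[0][:,0]
E
python3 - <<'E'
from h import *
im=cv2.imread("pics/top0.png")
cv2.imwrite("pics/crop.png",cv2.resize(im[170:310,170:330],None,fx=5,fy=5,interpolation=cv2.INTER_CUBIC)[:600,:800])
hsv=cv2.cvtColor(im,cv2.COLOR_BGR2HSV)
w=((hsv[...,2]>165)&(hsv[...,1]<50)).astype(np.uint8); b=(hsv[...,2]<45).astype(np.uint8)
for nm,m in(("w",w),("b",b)):
    m[:, :170]=0;m[:,330:]=0;m[:175]=0;m[310:]=0
    for c in cv2.findContours(m,cv2.RETR_EXTERNAL,cv2.CHAIN_APPROX_NONE)[0]:
        if cv2.contourArea(c)>15: print(nm,cv2.contourArea(c),cv2.minAreaRect(c),cv2.boundingRect(c))
for uv,z in (((182,275),.135),((280,260),.135),((214,202),.132),((297,210),.104)): print(uv,ray("top",uv,z))
E
```

```text
w 404.5 ((225.48077392578125, 266.40386962890625), (5.295135498046875, 93.35128021240234), 78.69007110595703) (180, 255, 92, 24)
w 16.5 ((190.0, 212.5), (5.0, 4.0), 90.0) (188, 210, 5, 6)
w 40.5 ((236.3859100341797, 196.5201416015625), (19.579814910888672, 4.054991245269775), 79.99201965332031) (233, 187, 7, 20)
b 387.0 ((237.94593811035156, 276.2404479980469), (8.443704605102539, 86.84371948242188), 78.2317123413086) (195, 264, 87, 24)
b 228.5 ((296.0572204589844, 209.71542358398438), (16.74650001525879, 32.21707534790039), 85.42607879638672) (280, 201, 33, 19)
b 577.5 ((212.6622772216797, 204.5320587158203), (27.581850051879883, 46.68642807006836), 79.3803482055664) (189, 188, 50, 33)
(182, 275) [ 0.35375553 -0.19781362  0.135     ]
(280, 260) [ 0.3856354  -0.40006554  0.135     ]
(214, 202) [ 0.50729717 -0.25961352  0.132     ]
(297, 210) [ 0.49533739 -0.43279832  0.104     ]
```

View pics/crop.png

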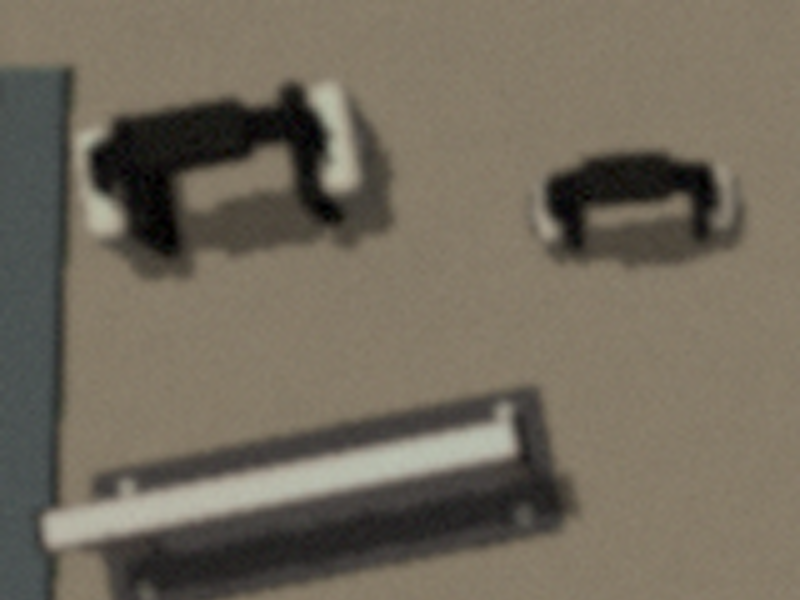

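The crop shows the big pad at about (183,137) in crop pixels, so (206.6,197.4) in the full image. The band runs roughly parallel to the bar, whose middle is at crop (280,484). I'll compute the approach to above the big pair.

```bash
cat >> h.py <<'E'
def tool():
    o=r.get_obs();return o["tcp_pos"],cv2.Rodrigues(o["orientation"])[0]
E
python3 - <<'E'
from h import *
c=r.camera_info("top");R=cv2.Rodrigues(c["rvec"])[0];print("cam",-R.T@c["tvec"])
f=lambda u,v:(170+u/5,170+v/5)
P=lambda u,v,z:ray("top",f(u,v),z)
pad=[P(*q,.132) for q in((115,120),(240,97),(250,152),(125,175))]
for p in pad:print(p)
print("pad",np.mean(pad,0))
a,b=P(42,530,.135),P(520,440,.135);print("bar",a,b,(a+b)/2,np.linalg.norm(a-b),np.degrees(np.arctan2(*(a-b)[[0,1]])))
print("cups top",P(100,182,.072),P(335,137,.072))
p,T=tool();print(p,"\n",T.round(3))
E
```

```text
cam [ 0.29823184 -0.49123784  1.31953876]
[ 0.52424205 -0.2148701   0.132     ]
[ 0.53420108 -0.26737098  0.132     ]
[ 0.51073649 -0.27216132  0.132     ]
[ 0.500807   -0.21977845  0.132     ]
pad [ 0.51749665 -0.24354521  0.132     ]
bar [ 0.35165897 -0.19041824  0.135     ] [ 0.38972758 -0.38759504  0.135     ] [ 0.37069327 -0.28900664  0.135     ] 0.20081810717842277 -10.927552678095337
cups top [ 0.50788454 -0.19509349  0.072     ] [ 0.52828335 -0.29853706  0.072     ]
[ 0.28043173 -0.61343213  0.25241828] 
 [[ 0.909  0.416 -0.001]
 [ 0.416 -0.909  0.002]
 [-0.    -0.002 -1.   ]]
```

step_arm([
  {"dx": 40, "dy": -26},
  {"dx": 40, "dy": -26},
  {"dx": 40, "dy": -26},
  {"dx": 40, "dy": -26},
  {"dx": 40, "dy": -26},
  {"dx": 40, "dy": -26},
  {"dx": 40, "dy": -26},
  {"dx": 40, "dy": -25},
  {"dx": 40, "dy": -25},
  {"dx": 9, "dy": -5, "rz": -9.5},
  {"rz": -9.5},
  {"rz": -9.5},
  {"rz": -9.5},
  {"rz": -9.5},
  {"rz": -9.5},
  {"rz": -9.5},
  {"rz": -9.5},
  {},
  {},
], grip_force=35)

```text
invalid input at $.moves[0]: expected keys rx, ry, rz, dx, dy, dz, gripper
```

```bash
python3 - <<'E'
from h import *
c=r.camera_info("wrist");np.savez("w1.npz",**c);print(c)
cv2.imwrite("pics/w1.png",r.grab_frame("wrist"));cv2.imwrite("pics/s1.png",r.grab_frame("scene"))
p,T=tool();print(p,T.round(3),r.get_obs()["joints"])
E
```

```text
{'mtx': array([[371.64829954,   0.        , 317.67659991],
       [  0.        , 371.64829954, 238.38901181],
       [  0.        ,   0.        ,   1.        ]]), 'rvec': array([-2.45121541,  1.57542126,  0.2096806 ]), 'tvec': array([-0.67348765, -0.03281365,  0.37953654])}
[ 0.28051767 -0.61359451  0.25273373] [[ 0.909  0.416 -0.001]
 [ 0.416 -0.909  0.001]
 [-0.    -0.001 -1.   ]] [ 1.03388817  0.47746421  0.02236169  1.55601967 -0.01149458  1.10931576
 -0.08310637]
```

View pics/w1.png

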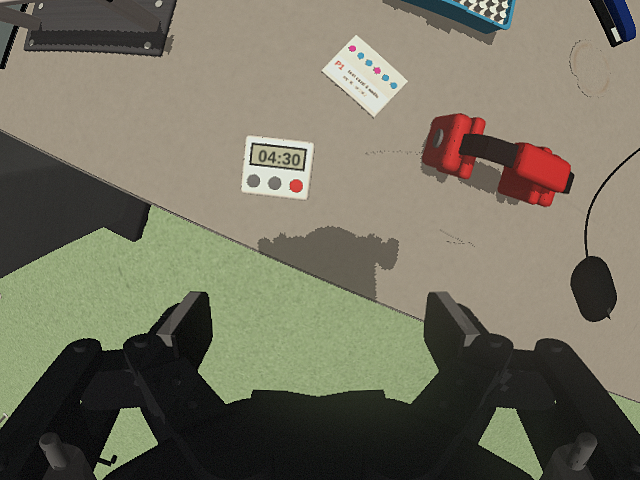

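View pics/s1.png

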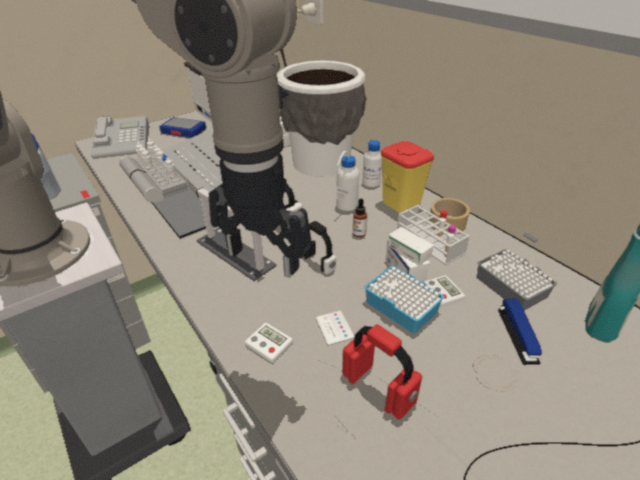

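The move was refused because every row needs all the keys. So both pictures show the start pose: the wrist camera sees the red decoy at about (500,160), and the arm still blocks the scene view. I'll resend with full rows.

step_arm([
  {"rx": 0, "ry": 0, "rz": 0, "dx": 40, "dy": -26, "dz": 0, "gripper": 1},
  {"rx": 0, "ry": 0, "rz": 0, "dx": 40, "dy": -26, "dz": 0, "gripper": 1},
  {"rx": 0, "ry": 0, "rz": 0, "dx": 40, "dy": -26, "dz": 0, "gripper": 1},
  {"rx": 0, "ry": 0, "rz": 0, "dx": 40, "dy": -26, "dz": 0, "gripper": 1},
  {"rx": 0, "ry": 0, "rz": 0, "dx": 40, "dy": -26, "dz": 0, "gripper": 1},
  {"rx": 0, "ry": 0, "rz": 0, "dx": 40, "dy": -26, "dz": 0, "gripper": 1},
  {"rx": 0, "ry": 0, "rz": 0, "dx": 40, "dy": -26, "dz": 0, "gripper": 1},
  {"rx": 0, "ry": 0, "rz": 0, "dx": 40, "dy": -26, "dz": 0, "gripper": 1},
  {"rx": 0, "ry": 0, "rz": 0, "dx": 40, "dy": -26, "dz": 0, "gripper": 1},
  {"rx": 0, "ry": 0, "rz": -9.5, "dx": 9, "dy": -3, "dz": 0, "gripper": 1},
  {"rx": 0, "ry": 0, "rz": -9.5, "dx": 0, "dy": 0, "dz": 0, "gripper": 1},
  {"rx": 0, "ry": 0, "rz": -9.5, "dx": 0, "dy": 0, "dz": 0, "gripper": 1},
  {"rx": 0, "ry": 0, "rz": -9.5, "dx": 0, "dy": 0, "dz": 0, "gripper": 1},
  {"rx": 0, "ry": 0, "rz": -9.5, "dx": 0, "dy": 0, "dz": 0, "gripper": 1},
  {"rx": 0, "ry": 0, "rz": -9.5, "dx": 0, "dy": 0, "dz": 0, "gripper": 1},
  {"rx": 0, "ry": 0, "rz": -9.5, "dx": 0, "dy": 0, "dz": 0, "gripper": 1},
  {"rx": 0, "ry": 0, "rz": -9.5, "dx": 0, "dy": 0, "dz": 0, "gripper": 1},
  {"rx": 0, "ry": 0, "rz": 0, "dx": 0, "dy": 0, "dz": 0, "gripper": 1},
  {"rx": 0, "ry": 0, "rz": 0, "dx": 0, "dy": 0, "dz": 0, "gripper": 1},
], grip_force=35)

```text
clock: 2.58
tcp_pos: [0.5176, -0.245, 0.2532]
orientation: [-2.011, -2.413, 0.0]
contact_force: [-0.6, -0.8, 0.3]
grip_width: 0.0854
gripper_force: 0.0
```

```bash
python3 - <<'E'
from h import *
p,T=tool()
c=r.camera_info("wrist");np.savez("w2.npz",**c);R=cv2.Rodrigues(c["rvec"])[0];print("cam",-R.T@c["tvec"],"axis",R[2])
cv2.imwrite("pics/w2.png",r.grab_frame("wrist"));cv2.imwrite("pics/s2.png",r.grab_frame("scene"))
print(p,T.round(3),r.get_obs()["joints"])
E
```

```text
cam [ 0.50627876 -0.17944011  0.37504471] axis [ 0.04686271 -0.25590235 -0.96556609]
[ 0.51760306 -0.24502211  0.25323332] [[-0.18   0.984 -0.   ]
 [ 0.984  0.18   0.   ]
 [ 0.    -0.    -1.   ]] [ 0.63828696  0.33692579 -0.38099513  1.78446237  0.14248938  1.04726441
  0.38760623]
```

View pics/w2.png

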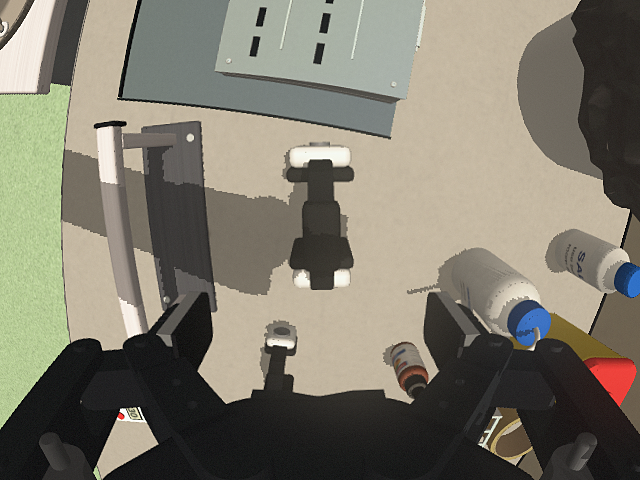

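The wrist view shows the big pair centred at about (321,215), lined up with the tool, with the pad's near edge at v≈202. The bar runs from (110,123) down to about (135,335), partly behind a finger. I'll cast these rays to check the top-camera estimates.

```bash
cat >> h.py <<'E'
def wray(c,uv,z):
    K=c["mtx"];R=cv2.Rodrigues(c["rvec"])[0];C=-R.T@c["tvec"]
    u=cv2.fisheye.undistortPoints(np.array([[uv]],float),K,np.zeros(4))[0,0]
    d=R.T@np.array([u[0],u[1],1]);return C+d*(z-C[2])/d[2]
E
python3 - <<'E'
from h import *
c=np.load("w2.npz");im=cv2.imread("pics/w2.png");g=cv2.cvtColor(im,cv2.COLOR_BGR2GRAY)
for v in(206,215,224,230):
    x=np.where(g[v,280:365]<60)[0]+280;print("pad row",v,x.min(),x.max()+1,wray(c,(x.min(),v),.132)[:2],wray(c,(x.max()+1,v),.132)[:2])
a,b=wray(c,(303.5,202),.132),wray(c,(339.5,202),.132);print("near edge",a,b)
m=(a+b)/2;print("centre",m+np.array([.19*.025,-.982*.025,0]))
# cups: white shell outer tops
print("near cup",wray(c,(319,150),.072),"far",wray(c,(321,272),.072))
# bar top edges per row
for v in(135,160,240,280,310):
    row=g[v,90:150].astype(int);d=np.diff(cv2.GaussianBlur(g[v:v+1,80:170],(3,1),0)[0].astype(int));print(v,row[::3])
P=[[.537,-.215,.132]]
E
```

```text
pad row 206 303 339 [ 0.50449562 -0.22369933] [ 0.52800764 -0.21939764]
pad row 215 302 340 [ 0.50488342 -0.22983049] [ 0.52983446 -0.22526937]
pad row 224 303 340 [ 0.5065924  -0.23578435] [ 0.53102421 -0.23132106]
pad row 230 303 340 [ 0.5072978  -0.23987015] [ 0.53182787 -0.23539185]
near edge [ 0.5043591  -0.22098572  0.132     ] [ 0.52781966 -0.21668969  0.132     ]
centre [ 0.52083938 -0.24338771  0.132     ]
near cup [ 0.5087632  -0.18679904  0.072     ] far [ 0.52924787 -0.28896304  0.072     ]
135 [186 188 182 237 242 240 238 229 130 105  92 118 103 109 107 107 107 109
 109 108]
160 [110 111 105 241 236 238 240 241 204 111 105 135 187 186 185 184 187 195
  87  98]
240 [187 183 186 185 186 190 137 151 151 156 148 133  94  92 101 109 111 112
 113 113]
280 [187 185 184 187 187 189 186 184 176 152 150 155 152 141  97  98  98 184
 185 184]
310 [186 185 189 184 184 186 187 186 186 189 185 242 238 239 242 225 114 107
 114 183]
```

step_arm([
  {"rx": 0, "ry": 0, "rz": 0, "dx": 0, "dy": 1, "dz": 30, "gripper": 1},
  {"rx": 0, "ry": 0, "rz": 0, "dx": 1, "dy": 0, "dz": 30, "gripper": 1},
  {"rx": 0, "ry": 0, "rz": 0, "dx": 0, "dy": 0, "dz": 25, "gripper": 1},
  {"rx": 0, "ry": 0, "rz": 0, "dx": 0, "dy": 0, "dz": 20, "gripper": 1},
  {"rx": 0, "ry": 0, "rz": 0, "dx": 0, "dy": 0, "dz": 14, "gripper": 1},
  {"rx": 0, "ry": 0, "rz": 0, "dx": 0, "dy": 0, "dz": 0, "gripper": 0.3},
  {"rx": 0, "ry": 0, "rz": 0, "dx": 0, "dy": 0, "dz": 0, "gripper": 0},
  {"rx": 0, "ry": 0, "rz": 0, "dx": 0, "dy": 0, "dz": 0, "gripper": -0.3},
  {"rx": 0, "ry": 0, "rz": 0, "dx": 0, "dy": 0, "dz": 0, "gripper": -1},
  {"rx": 0, "ry": 0, "rz": 0, "dx": 0, "dy": 0, "dz": 0, "gripper": -1},
  {"rx": 0, "ry": 0, "rz": 0, "dx": 0, "dy": 0, "dz": 0, "gripper": -1},
  {"rx": 0, "ry": 0, "rz": 0, "dx": 0, "dy": 0, "dz": 0, "gripper": -1},
], grip_force=40)

```text
clock: 4.18
tcp_pos: [0.5194, -0.244, 0.1353]
orientation: [2.006, 2.415, 0.001]
contact_force: [0.6, -0.1, 5.8]
grip_width: 0.0251
gripper_force: 40.3
```

```bash
python3 - <<'E'
from h import *
c=np.load("w2.npz")
f=lambda u,v:wray(c,(u,v),.135)
a=(f(98.5,160)+f(115.5,160))/2;b=(f(122.5,310)+f(136,310))/2
e=(f(97,125)+f(122,124))/2
print(np.linalg.norm(f(98.5,160)-f(115.5,160)),a,b,e,np.degrees(np.arctan2(*(a-b)[[0,1]])))
u=(b-a)/np.linalg.norm(b-a);print("mid",e+u*.103)
E
```

```text
0.015198933649873259 [ 0.35859246 -0.21286676  0.135     ] [ 0.38216103 -0.3272927   0.135     ] [ 0.35739744 -0.18723265  0.135     ] -11.638578813743047
mid [ 0.3781764  -0.28811493  0.135     ]
```

step_arm([
  {"rx": 0, "ry": 0, "rz": 0, "dx": 0, "dy": 0, "dz": -15, "gripper": -1},
  {"rx": 0, "ry": 0, "rz": 0, "dx": 0, "dy": 0, "dz": -35, "gripper": -1},
  {"rx": 0, "ry": 0, "rz": 0, "dx": 0, "dy": 0, "dz": -40, "gripper": -1},
  {"rx": 0, "ry": 0, "rz": 0, "dx": 0, "dy": 0, "dz": -40, "gripper": -1},
  {"rx": 0, "ry": 0, "rz": 0, "dx": 0, "dy": 0, "dz": -35, "gripper": -1},
  {"rx": 0, "ry": 0, "rz": 0, "dx": 0, "dy": 0, "dz": -15, "gripper": -1},
  {"rx": 0, "ry": 0, "rz": 0, "dx": -2, "dy": -13, "dz": 0, "gripper": -1},
  {"rx": 0, "ry": 0, "rz": 0, "dx": -3, "dy": -28, "dz": 0, "gripper": -1},
  {"rx": 0, "ry": 0, "rz": 0, "dx": -4, "dy": -35, "dz": 0, "gripper": -1},
  {"rx": 0, "ry": 0, "rz": 0, "dx": -4, "dy": -35, "dz": 0, "gripper": -1},
  {"rx": 0, "ry": 0, "rz": 5, "dx": -4, "dy": -28, "dz": 0, "gripper": -1},
  {"rx": 0, "ry": 0, "rz": 9, "dx": -2, "dy": -13, "dz": 0, "gripper": -1},
  {"rx": 0, "ry": 0, "rz": 10, "dx": 0, "dy": 0, "dz": 0, "gripper": -1},
  {"rx": 0, "ry": 0, "rz": 10, "dx": 0, "dy": 0, "dz": 0, "gripper": -1},
  {"rx": 0, "ry": 0, "rz": 10, "dx": 0, "dy": 0, "dz": 0, "gripper": -1},
  {"rx": 0, "ry": 0, "rz": 10, "dx": 0, "dy": 0, "dz": 0, "gripper": -1},
  {"rx": 0, "ry": 0, "rz": 10, "dx": 0, "dy": 0, "dz": 0, "gripper": -1},
  {"rx": 0, "ry": 0, "rz": 10, "dx": 0, "dy": 0, "dz": 0, "gripper": -1},
  {"rx": 0, "ry": 0, "rz": 10, "dx": 0, "dy": 0, "dz": 0, "gripper": -1},
  {"rx": 0, "ry": 0, "rz": 5, "dx": 0, "dy": 0, "dz": 0, "gripper": -1},
], grip_force=40)

```text
clock: 6.68
tcp_pos: [0.3712, -0.2892, 0.3132]
orientation: [-3.126, -0.305, 0.002]
contact_force: [0.2, -0.5, -1.8]
grip_width: 0.025
gripper_force: 39.7
```

step_arm([
  {"rx": 0, "ry": 0, "rz": 0, "dx": 0, "dy": 0, "dz": 0, "gripper": -1},
  {"rx": 0, "ry": 0, "rz": 0, "dx": 0, "dy": 0, "dz": 0, "gripper": -1},
])

```text
clock: 6.92
tcp_pos: [0.3718, -0.2892, 0.3138]
orientation: [-3.125, -0.317, 0.001]
contact_force: [-0.3, 0.4, -2.5]
grip_width: 0.025
gripper_force: 39.7
```

```bash
python3 - <<'E'
from h import *
p,T=tool()
c=r.camera_info("wrist");np.savez("w3.npz",**c)
w=r.grab_frame("wrist");s=r.grab_frame("scene");cv2.imwrite("pics/w3.png",w);cv2.imwrite("pics/s3.png",s)
cv2.imwrite("pics/c3.png",np.hstack([cv2.resize(w,(400,300)),cv2.resize(s[100:400,100:500],(400,300))]))
print(p,T.round(3),r.get_obs()["joints"])
E
```

```text
[ 0.37175882 -0.28921212  0.31382482] [[ 0.98   0.201 -0.001]
 [ 0.201 -0.98   0.   ]
 [-0.001 -0.001 -1.   ]] [ 0.75115228  0.0923841  -0.23737219  1.93404764  0.02406451  1.1182521
 -0.86440078]
```

View pics/c3.png

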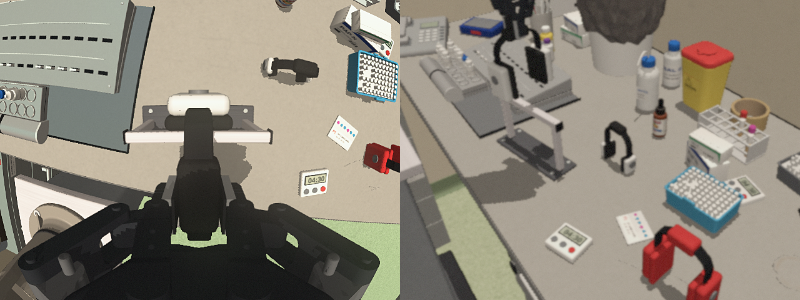

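The wrist view shows the bar horizontal and square to the tool, running from (125,137) to (272,135) at the reduced scale, with the pair centred on it. The scene view shows the muffs held upright above the rail. I'll check the exact bar ends and edges.

```bash
python3 - <<'E'
from h import *
c=np.load("w3.npz");im=cv2.imread("pics/w3.png");hsv=cv2.cvtColor(im,cv2.COLOR_BGR2HSV)
m=((hsv[...,2]>200)&(hsv[...,1]<45)).astype(np.uint8);m[:190]=0;m[245:]=0;m[:,:180]=0;m[:,455:]=0
E=[]
for u in(215,230,250,385,400,420):
    v=np.where(m[:,u])[0];a,b=wray(c,(u,v.min()),.135),wray(c,(u,v.max()+1),.135);E.append((a+b)/2);print(u,v.min(),v.max(),a[:2],b[:2],np.linalg.norm(a-b))
x=np.where(m.any(0))[0];v1=np.where(m[:,x.min()+2])[0].mean();v2=np.where(m[:,x.max()-2])[0].mean()
e1,e2=wray(c,(x.min(),v1),.135),wray(c,(x.max()+1,v2),.135);print(x.min(),x.max(),e1,e2,(e1+e2)/2,np.linalg.norm(e1-e2))
E=np.array(E);k=np.polyfit(E[:,1],E[:,0],1);print("yaw",np.degrees(np.arctan(k[0])),"x at mid",np.polyval(k,-.289))
E
```

```text
215 212 235 [ 0.36250804 -0.20161493] [ 0.34169276 -0.20444306] 0.021006530847644526
230 212 238 [ 0.36499076 -0.21456591] [ 0.3417345  -0.21794958] 0.02350112405820762
250 212 239 [ 0.36826654 -0.23145304] [ 0.34437792 -0.23525038] 0.024188546456967247
385 211 231 [ 0.39158762 -0.34134193] [ 0.3740896  -0.34569392] 0.018031102136845605
400 211 234 [ 0.3942861  -0.35390445] [ 0.37418407 -0.35912365] 0.020768522071060926
420 206 239 [ 0.402151   -0.36990254] [ 0.37348336 -0.3777544 ] 0.02972348817303743
180 454 [nan nan nan] [ 0.39955135 -0.40380852  0.135     ] [nan nan nan] nan
yaw -12.35249165087184 x at mid 0.3697198078298519<stdin>:7: RuntimeWarning: Mean of empty slice.
  ret = ret.dtype.type(ret / rcount)
```

The position is within about 1 mm and the yaw matches, so I'll lower.

step_arm([
  {"rx": 0, "ry": 0, "rz": 0, "dx": 0, "dy": 0, "dz": 15, "gripper": -1},
  {"rx": 0, "ry": 0, "rz": 0, "dx": 0, "dy": 0, "dz": 30, "gripper": -1},
  {"rx": 0, "ry": 0, "rz": 0, "dx": 0, "dy": 0, "dz": 30, "gripper": -1},
  {"rx": 0, "ry": 0, "rz": 0, "dx": 0, "dy": 0, "dz": 30, "gripper": -1},
  {"rx": 0, "ry": 0, "rz": 0, "dx": 0, "dy": 0, "dz": 25, "gripper": -1},
  {"rx": 0, "ry": 0, "rz": 0, "dx": 0, "dy": 0, "dz": 14, "gripper": -1},
  {"rx": 0, "ry": 0, "rz": 0, "dx": 0, "dy": 0, "dz": 5, "gripper": -1},
  {"rx": 0, "ry": 0, "rz": 0, "dx": 0, "dy": 0, "dz": 0, "gripper": -1},
  {"rx": 0, "ry": 0, "rz": 0, "dx": 0, "dy": 0, "dz": 0, "gripper": -1},
])

```text
clock: 8.15
tcp_pos: [0.3728, -0.2896, 0.1661]
orientation: [3.125, 0.316, 0.002]
contact_force: [0.1, 0.9, -1.8]
grip_width: 0.0252
gripper_force: 39.6
```

step_arm([
  {"rx": 0, "ry": 0, "rz": 0, "dx": 0, "dy": 0, "dz": 2, "gripper": -1},
  {"rx": 0, "ry": 0, "rz": 0, "dx": 0, "dy": 0, "dz": 0, "gripper": -1},
  {"rx": 0, "ry": 0, "rz": 0, "dx": 0, "dy": 0, "dz": 0, "gripper": -1},
])

```text
clock: 8.52
tcp_pos: [0.3723, -0.2893, 0.1634]
orientation: [3.125, 0.317, 0.0]
contact_force: [-0.8, 0.2, -1.9]
grip_width: 0.0253
gripper_force: 39.6
```

step_arm([
  {"rx": 0, "ry": 0, "rz": 0, "dx": 0, "dy": 0, "dz": 2, "gripper": -1},
  {"rx": 0, "ry": 0, "rz": 0, "dx": 0, "dy": 0, "dz": 0, "gripper": -1},
  {"rx": 0, "ry": 0, "rz": 0, "dx": 0, "dy": 0, "dz": 0, "gripper": -1},
])

```text
clock: 8.9
tcp_pos: [0.3722, -0.2892, 0.1613]
orientation: [-3.126, -0.317, 0.0]
contact_force: [0.3, 0.3, -1.7]
grip_width: 0.025
gripper_force: 39.6
```

step_arm([
  {"rx": 0, "ry": 0, "rz": 0, "dx": 0, "dy": 0, "dz": 1.5, "gripper": -1},
  {"rx": 0, "ry": 0, "rz": 0, "dx": 0, "dy": 0, "dz": 0, "gripper": -1},
  {"rx": 0, "ry": 0, "rz": 0, "dx": 0, "dy": 0, "dz": 0, "gripper": -1},
])

```text
clock: 9.28
tcp_pos: [0.3724, -0.2893, 0.1601]
orientation: [3.125, 0.317, 0.0]
contact_force: [-1.7, 1.6, 6.1]
grip_width: 0.0251
gripper_force: 40.4
```

The pad touched the bar at the expected height. Releasing gently and retreating straight up.

step_arm([
  {"rx": 0, "ry": 0, "rz": 0, "dx": 0, "dy": 0, "dz": 0, "gripper": -0.2},
  {"rx": 0, "ry": 0, "rz": 0, "dx": 0, "dy": 0, "dz": 0, "gripper": 0.1},
  {"rx": 0, "ry": 0, "rz": 0, "dx": 0, "dy": 0, "dz": 0, "gripper": 0.4},
  {"rx": 0, "ry": 0, "rz": 0, "dx": 0, "dy": 0, "dz": 0, "gripper": 0.7},
  {"rx": 0, "ry": 0, "rz": 0, "dx": 0, "dy": 0, "dz": 0, "gripper": 0.7},
  {"rx": 0, "ry": 0, "rz": 0, "dx": 0, "dy": 0, "dz": 0, "gripper": 0.7},
  {"rx": 0, "ry": 0, "rz": 0, "dx": 0, "dy": 0, "dz": -10, "gripper": 0.7},
  {"rx": 0, "ry": 0, "rz": 0, "dx": 0, "dy": 0, "dz": -25, "gripper": 0.7},
  {"rx": 0, "ry": 0, "rz": 0, "dx": 0, "dy": 0, "dz": -40, "gripper": 0.7},
  {"rx": 0, "ry": 0, "rz": 0, "dx": 0, "dy": 0, "dz": -40, "gripper": 0.7},
  {"rx": 0, "ry": 0, "rz": 0, "dx": 0, "dy": 0, "dz": -25, "gripper": 0.7},
  {"rx": 0, "ry": 0, "rz": 0, "dx": 0, "dy": 0, "dz": 0, "gripper": 0.7},
  {"rx": 0, "ry": 0, "rz": 0, "dx": 0, "dy": 0, "dz": 0, "gripper": 0.7},
])

```text
clock: 10.9
tcp_pos: [0.3718, -0.289, 0.2993]
orientation: [-3.125, -0.317, 0.001]
contact_force: [-0.2, -0.0, 0.1]
grip_width: 0.0723
gripper_force: 0.0
```

```bash
python3 - <<'E'
from h import *
w=r.grab_frame("wrist");s=r.grab_frame("scene")
cv2.imwrite("pics/c4.png",np.hstack([cv2.resize(w,(400,300)),cv2.resize(s[100:300,100:367],(400,300))]))
E
```

```text
(no output)
```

View pics/c4.png

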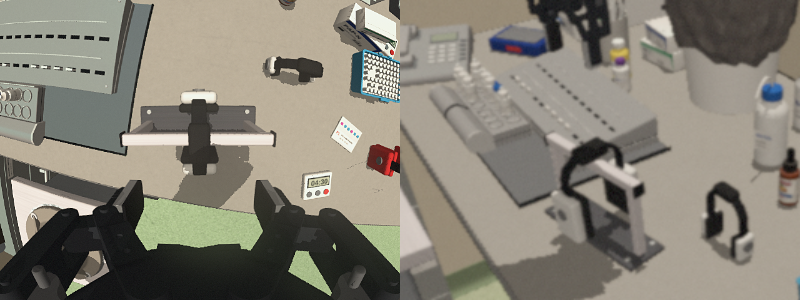

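The big pair hangs squarely over the middle of the bar at (199,135) in the wrist view, with one cup on each side. The small pair still stands at (730,220) in the scene view, and the gripper is clear of everything.

```bash
python3 -c "
from bench import r
print(r.hand_in())"
```

```text
the job is handed in; nothing more can be done
None
```

The big ear defenders hang squarely over the middle of the bar with one cup free on each side, the small pair was left standing where it was, and the job is handed in at about 11 s on the clock.

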